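Stow the dustpan under the glass shelf

ROBOT

A 6-joint arm with a two-finger parallel gripper is mounted at the origin on the work surface. World frame = base frame: x ahead of the robot, y to its left, z up, the work surface at z = 0. Lengths are in m, angles in rad, forces in N, time in s.
With the tool pointing down it reaches from about 0.35 to 0.975 m from the base axis. Payload 7.1 kg.
Tool frame: the origin (TCP) lies at the very end of the fingers, on their centre line; the grasp point (between the pads) lies 19 mm behind it; z points along the fingers, y is the line along which they close (so a half turn about z gives the same grasp; the last joint's range is limited). The gripper opens to 88 mm and grips with 3 to 60 N. Pads are 20 mm wide; open, the fingers measure 115 mm over their backs; the gripper's body (75 mm by 178 mm) begins 61 mm behind the grasp point.
Start: joints at [-1.258, 0.423, 1.63, -0, 1.089, -0.019], TCP at [0.204, -0.591, 0.223] pointing down, gripper open.
Joint ranges: [-3, 3], [-0.9, 2.11], [0.09, 2.58], [-1.31, 4.45], [0.11, 2.69], [-2.54, 2.54]. Speed limits (rad/s): [2.39, 2.39, 3.01, 3.14, 3.14, 3.14].

INTERFACE

Orientations are given as a unit quaternion [w, x, y, z].
In Python, from cell import arm gives the robot as it stands. The module is installed in compiled form; this text tells all that it offers.
- The arm moves only by the tool servo_tool, never from a script. Its arguments are lists of equal length, an entry for each row: "claw": the finger opening in m, from 0 to 0.0878; "dp": the shift along the tool's x, y, z in m, a list of three; "dr": the turn, a rotation vector about the tool's x, y, z in rad, a list of three. In form: {"claw": [claw, ...], "dp": [[dx, dy, dz], ...], "dr": [[rx, ry, rz], ...]}. A call has 1 to 5 rows; each row is the pose to reach, as a shift and turn from the pose commanded when the call began, along the tool's axes at that moment; what a row does not reach only later rows make up. A row lasts 1/12 s, in which the tool goes at most 41.7 mm and 7.16 degrees, less where a joint would pass 70% of its speed; a pose out of reach is approached as far as the arm can. A call with a gripper value outside its range is refused whole. The fingers move at their own pace and stop on an object; the grip force is fixed at half the most. Time passes only in rows, so rows that repeat a pose let the fingers close. It gives the time, the measured TCP pose, the force, the opening and the grip force at its end, in the units of the state.
- arm.sense(): the state, without advancing time (a new reading comes with each control period).
- arm.read_camera(name): name is "scene" or "top"; returns the picture (420x560x3 uint8, red, green, blue); there is no depth.
- arm.camera_info(name): a dict with "vfov" (degrees; the focal length in pixels is half the picture's height over the tangent of half this angle, whatever the lens; pixels are square), "cx", "cy" (the principal point, pixels), "extrinsics" (4x4, takes a point from camera to world coordinates). Camera axes: x right, y down, z forward; pixel columns grow to the right and rows downward; lengths in m; the calibration is good to about 2 mm. A picture is of the moment at which its call begins. camera_info takes no time and is no camera call.
- arm.sign_off(): hands the job in; it is judged then, once.
Trained networks look in the newest picture that a camera, given by its name, has taken for a name from the list of things; names that differ only in an ending like _2 or _b are one class to them, and where a whole thing is asked for, a point or a joint stands for the part that bears it (a point fixed in the world has none). Each returns a list of dicts, best first, with "p" (0 to 1); they miss things now and then, are a little off and sometimes report something else, mostly with a low value. They report only what shows in the picture. A call takes as long as a camera call. They do not tell look-alikes from the thing itself.
- arm.boxes_of(thing, camera): "position" ([x, y, z] in m, in the coordinates of the camera as it stood for that picture, good to about 4 mm: the middle of the surface that is visible of it).
- arm.spot_point(thing, camera): "position" ([x, y, z] in m, in the coordinates of the camera as it stood for that picture, good to about 4 mm: a listed point, or the origin of a listed thing).
The state is a dict: "t": time; "qpos": joint angles; "dq": joint speeds; "tau": joint torques, N m; "ee_pos": TCP position; "tcp_rot": TCP orientation; "ft_force": force on the tool from outside, world axes, zero at the start; "ft_torque": the same for the moment, N m; "finger_gap": finger opening in m; "grasp_force": force on a finger pad.
Only numpy, scipy, OpenCV 4.12 (cv2) and the standard library are available. Lean on these libraries where they do the work, as an engineer would, in place of code of your own. Each camera call takes 0.05 s, during which the arm holds its last target. There are 200 camera calls.

TASK

Put the small steel dustpan away under the low glass shelf. First take the white tub that stands in its way and stand it upright on the round coaster, wholly on it; then bring the dustpan tray-first in under the glass through the open end of the low front rail, and once it is in, shift it sideways until the whole tray is behind the rail, lying flat and roughly square to the shelf with its handle sticking out over the rail. Let go, and leave the other things on the ledge and on the glass where they are.

Things in the scene. Friction and masses are not known exactly. Their poses are not given: they have to be found in the camera images.
- shelf: Low fixed glass shelf (mm). Origin on the ledge at the middle of its front; +x deeper in (away from the robot), +y along it. Glass spans x -10..156, y -185..185, underside 52, top 60 above the ledge. Posts of radius 8 at x 6 and 142, y -170 and 170. Front rail 18 high, x 0..12, from y -28 to 162; y -162..-28 is its open end. Back rail 18 high, front face at x 138.
- shelf_mouth (a point): Middle of the 134 mm wide open end beside the front rail, on the ledge, at shelf (0, -95, 0) mm; axes as the shelf.
- dustpan: Tiny loose steel dustpan, 0.25 kg (mm). Origin under the tray's centre; +x to the open lip, away from the handle. Tray x -45..45, y -55..55; floor 3 thick, rear wall (x -45) 40 high, side walls 32 falling to 18. Handle: level bar 20 wide (y), z 30..42, from the rear wall back to x -155.
- dustpan_grip (a point): Point to grip on the dustpan's handle, at dustpan (-125, 0, 36) mm, the middle of the bar's height; axes as the dustpan.
- tub: Closed white round tub with twist cap, loose, about 0.18 kg, standing in front of the shelf's open end. 84 mm high; body 54 mm diameter, cap 58 mm diameter at z 64..84. Origin at the centre of its underside, z up.
- coaster: Round white ceramic coaster, 110 mm diameter, 8 mm thick, lying loose on the ledge. Origin at the centre of its underside.
- dispenser: Bystander: empty chrome push dispenser, 60 mm diameter, 152 mm high, standing on the glass. Origin at the centre of its underside.
- cup: Bystander: small white cup, 60 mm diameter, 60 mm high, standing on the glass. Origin under its centre.
- scoop: Bystander: lavender plastic scoop, 150 mm long, 34 mm high, lying on the ledge left of the shelf. Origin under its bowl (56 mm diameter); handle runs to its -x.
- brush: Bystander: hand brush, 180 mm long, lying on the ledge at the far right. Origin under its middle, long along its x.
- keybowl: Bystander: ceramic bowl, 100 mm diameter, 45 mm high, right of the shelf. Origin under its centre.
- candle: Bystander: amber glass jar with wooden cap, 70 mm diameter, 80 mm high, at the left. Origin under its centre.
Not all that is in view belongs to the job. Leave any green look-alike of the dustpan alone. Leave any red look-alike of the tub alone.

How it is judged:
By the outcome, as a careful person would: the job done as asked, in the order asked, and still so for the second after the job is handed in, with the robot touching nothing.
It also fails if it takes over 69 s, if anything falls off the work surface, if the arm or the gripper's body presses on something with over 40 N, if the wrist force passes 120 N, or if a joint passes its speed limit or range.

## Working session

There is one attempt and no reset: what is moved stays moved. The work goes in short steps, Python scripts to look and compute and a tool call to move; the robot and the scene stay as the last step left them, time stands still between calls to the robot, and variables do not carry over. Pictures are saved under pics/ and viewed, at most 10 in all, crops included, and the job is handed in when it is done.

Besides the shell and the picture viewer there is one more tool, called after ">>>" as name(argument=value, ...) on one line, values as JSON. servo_tool: Moves the arm, as the interface text tells. Its arguments: {"type":"object","properties":{"claw":{"type":"array","items":{"type":"number"}},"dp":{"type":"array","items":{"type":"array","items":{"type":"number"}}},"dr":{"type":"array","items":{"type":"array","items":{"type":"number"}}}},"required":["claw","dp","dr"]}

```bash
mkdir -p pics; cat > h.py <<'E'
import numpy as np, cv2
from cell import arm
from scipy.spatial.transform import Rotation as R
def w(cam,p):
    E=np.array(arm.camera_info(cam)["extrinsics"]); return (E@np.r_[p,1])[:3]
def find(names,cam,f="spot_point"):
    for n in names:
        for d in getattr(arm,f)(n,cam)[:3]:
            print(cam,f[:4],n,round(d["p"],2),np.round(w(cam,d["position"]),3),{k:v for k,v in d.items() if k not in("p","position")})
def pix(cam,p):
    i=arm.camera_info(cam);E=np.array(i["extrinsics"]);c=np.linalg.inv(E)@np.r_[p,1];f=210/np.tan(np.radians(i["vfov"])/2)
    return np.round([i["cx"]+f*c[0]/c[2],i["cy"]+f*c[1]/c[2]],1)
def ray(cam,u,v,z):
    i=arm.camera_info(cam);E=np.array(i["extrinsics"]);f=210/np.tan(np.radians(i["vfov"])/2)
    d=E[:3,:3]@[(u-i["cx"])/f,(v-i["cy"])/f,1];o=E[:3,3];return o+d*(z-o[2])/d[2]
def shot(cam,n):
    im=arm.read_camera(cam);cv2.imwrite(f"pics/{n}.png",im[:,:,::-1]);return im
E
python3 - <<'E'
from h import *
a=shot("scene","s0");b=shot("top","t0")
for c in("scene","top"):
    i=arm.camera_info(c);print(c,i["vfov"],i["cx"],i["cy"],np.round(i["extrinsics"],3).tolist())
    find(["shelf_mouth","shelf","dustpan","dustpan_grip","tub","coaster"],c)
s=arm.sense();print(s["t"],s["tcp_rot"],s["finger_gap"],s["ee_pos"])
E
```

```text
scene 50.726511373122236 284.9981164147893 216.1711534726029 [[-0.801, 0.37, -0.47, 1.046], [0.598, 0.486, -0.637, 0.755], [-0.007, -0.792, -0.611, 0.807], [0.0, 0.0, 0.0, 1.0]]
scene spot shelf 0.6 [ 0.627  0.048 -0.003] {}
scene spot dustpan 0.89 [ 0.177  0.303 -0.003] {}
scene spot dustpan 0.75 [ 0.505  0.267 -0.003] {}
scene spot dustpan_grip 0.86 [0.379 0.287 0.033] {}
scene spot dustpan_grip 0.57 [0.245 0.403 0.034] {}
scene spot tub 0.83 [ 0.553 -0.058 -0.002] {}
scene spot tub 0.77 [ 0.635 -0.23   0.002] {}
scene spot tub 0.59 [0.741 0.025 0.062] {}
scene spot coaster 0.67 [ 0.502 -0.272 -0.006] {}
scene spot coaster 0.4 [ 0.68   0.364 -0.001] {}
top 47.96344053921912 286.75483618420606 206.1872329666736 [[0.017, -0.992, 0.125, 0.286], [-1.0, -0.018, -0.007, 0.012], [0.009, -0.125, -0.992, 1.648], [0.0, 0.0, 0.0, 1.0]]
top spot shelf 0.81 [ 0.628  0.05  -0.003] {}
top spot dustpan 0.83 [ 0.173  0.309 -0.002] {}
top spot dustpan 0.73 [ 0.505  0.271 -0.002] {}
top spot dustpan_grip 0.84 [0.377 0.289 0.032] {}
top spot dustpan_grip 0.8 [0.245 0.408 0.035] {}
top spot tub 0.61 [ 0.634 -0.229 -0.   ] {}
top spot tub 0.56 [ 0.558 -0.059  0.005] {}
top spot tub 0.24 [ 0.501  0.274 -0.001] {}
top spot coaster 0.72 [ 0.501 -0.27   0.004] {}
0.7 [1.64306462e-05 9.86273636e-01 1.65119094e-01 8.07602165e-06] 0.08830662466845014 [ 0.20359467 -0.59090555  0.22270034]
```

View pics/s0.png

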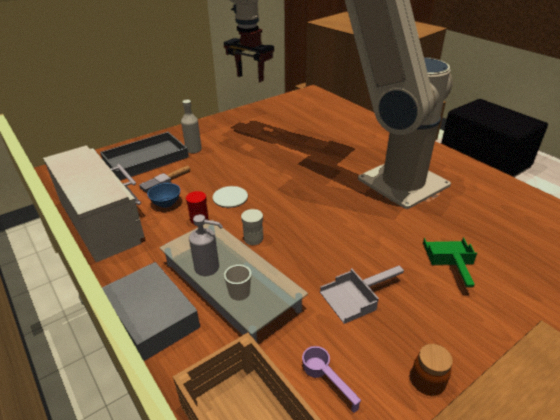

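View pics/t0.png

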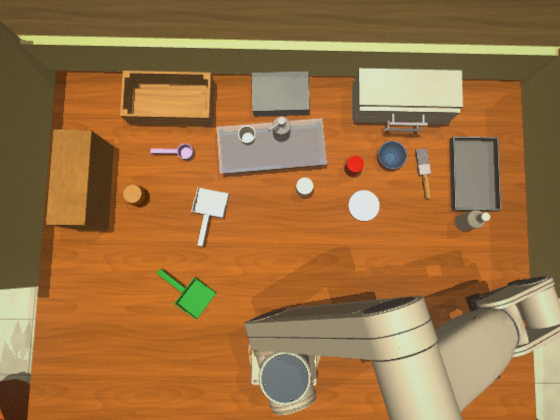

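The scene picture shows the white tub at (253,227), the red look-alike at (197,207), the coaster at (230,197), the steel pan at (350,295), and the green look-alike at (450,255). The top picture agrees: tub (305,187), coaster (364,205), pan (210,203), and shelf corners near (217,125), (324,120), (327,165), (220,174). I'll crop in to get the yaw.

```bash
python3 - <<'E'
from h import *
b=cv2.imread("pics/t0.png")[105:255,180:390]
cv2.imwrite("pics/c0.png",cv2.resize(b,None,fx=3.8,fy=3.8,interpolation=cv2.INTER_CUBIC))
S=np.array([.628,.049,0])
for yaw in (0,.03,.06,.09):
    r=R.from_euler('z',yaw)
    print(yaw,[((pix("top",S+r.apply(p))-[180,105])*3.8).round().tolist() for p in([-.01,-.185,.06],[-.01,.185,.06],[.156,-.185,.06],[.156,.185,.06],[0,-.028,.018],[0,.162,.018])])
E
```

```text
0 [[560.0, 242.0], [149.0, 235.0], [561.0, 64.0], [156.0, 56.0], [386.0, 238.0], [180.0, 234.0]]
0.03 [[560.0, 237.0], [150.0, 241.0], [556.0, 58.0], [150.0, 62.0], [386.0, 237.0], [180.0, 239.0]]
0.06 [[560.0, 231.0], [150.0, 247.0], [551.0, 52.0], [146.0, 68.0], [386.0, 236.0], [180.0, 245.0]]
0.09 [[560.0, 225.0], [150.0, 253.0], [545.0, 47.0], [141.0, 74.0], [386.0, 235.0], [181.0, 250.0]]
```

View pics/c0.png

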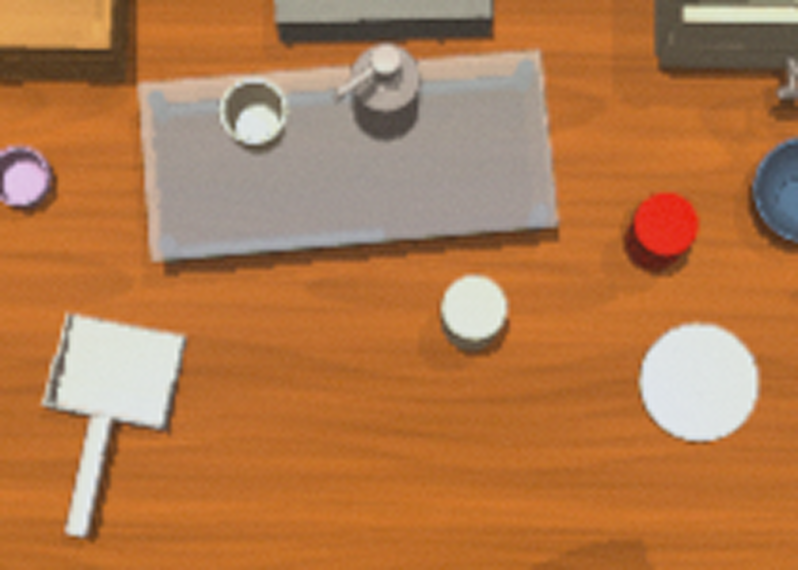

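The crop shows shelf glass corners at (557,226), (151,260), (541,51) and (139,84), the tub cap at (474,308), and the coaster centre at (699,382). The pan's tray corners are about (70,315), (185,337), (165,430) and (45,405). Its handle runs from (98,415) to (78,533). Next I'll fit the shelf and pan poses.

```bash
python3 - <<'E'
from h import *
from scipy.optimize import least_squares as L
def fit(P,Q,x0):
    Q=np.array(Q)/3.8+[180,105]
    f=lambda x:np.ravel([pix("top",np.r_[x[0],x[1],0]+R.from_euler('z',x[2]).apply(p))-q for p,q in zip(P,Q)])
    s=L(f,x0,diff_step=1e-2);print(s.x.round(4),s.fun.round(1))
fit([[-.01,-.185,.06],[-.01,.185,.06],[.156,-.185,.06],[.156,.185,.06]],[[557,226],[151,260],[541,51],[139,84]],[.628,.049,.09])
c=lambda u,v,z:ray("top",u/3.8+180,v/3.8+105,z).round(4)
print("tub",c(474,308,.084),"coaster",c(699,382,.008),"handle",c(98,425,.042),c(78,533,.042))
E
```

```text
[0.6229 0.0497 0.1028] [ 0.5  0.4 -0.3  0.3  0.1 -0.2 -0.4 -0.4]
tub [ 0.5527 -0.0582  0.084 ] coaster [ 0.5003 -0.2703  0.008 ] handle [0.447  0.2765 0.042 ] [0.3499 0.2906 0.042 ]
```

>>> servo_tool(claw=[0.0878,0.0878,0.0878,0.0878,0.0878], dp=[[0,0,0.02],[0.03,-0.03,0.02],[0.06,-0.06,0.02],[0.09,-0.09,0.02],[0.12,-0.12,0.02]], dr=[[0,0,0.08],[0,0,0.16],[0,0,0.24],[0,0,0.332],[0,0,0.332]])

```text
t: 1.12
ee_pos: [0.2769, -0.4395, 0.2024]
tcp_rot: [-0.0, 1.0, -0.003, 0.0]
ft_force: [1.3, 0.2, 0.3]
finger_gap: 0.0877
grasp_force: 0.0
```

>>> servo_tool(claw=[0.0878,0.0878,0.0878,0.0878,0.0878], dp=[[0.023,-0.032,0],[0.046,-0.064,0],[0.069,-0.096,0.01],[0.092,-0.128,0.02],[0.115,-0.16,0.03]], dr=[[0,0,0],[0,0,0],[0,0,0],[0,0,0],[0,0,0]])

```text
t: 1.53
ee_pos: [0.3927, -0.2797, 0.1729]
tcp_rot: [0.0, 1.0, -0.0, 0.001]
ft_force: [0.1, -0.2, 0.7]
finger_gap: 0.0879
grasp_force: 0.0
```

>>> servo_tool(claw=[0.0878,0.0878,0.0878,0.0878,0.0878], dp=[[0.023,-0.032,0],[0.046,-0.064,0],[0.069,-0.096,0],[0.092,-0.128,0],[0.115,-0.16,0.01]], dr=[[0,0,0],[0,0,0],[0,0,0],[0,0,0],[0,0,0]])

```text
t: 1.95
ee_pos: [0.5089, -0.1196, 0.1643]
tcp_rot: [0.0, 1.0, -0.0, 0.002]
ft_force: [1.4, -0.1, 0.4]
finger_gap: 0.0878
grasp_force: 0.0
```

>>> servo_tool(claw=[0.0878,0.0878,0.0878,0.0878,0.0878], dp=[[0.022,-0.03,0],[0.045,-0.061,0],[0.045,-0.061,0.01],[0.045,-0.061,0.03],[0.045,-0.061,0.05]], dr=[[0,0,0],[0,0,0],[0,0,0],[0,0,0],[0,0,0]])

```text
t: 2.37
ee_pos: [0.5527, -0.0595, 0.1126]
tcp_rot: [0.0, 1.0, 0.001, 0.001]
ft_force: [0.1, -1.2, -0.7]
finger_gap: 0.0881
grasp_force: 0.0
```

>>> servo_tool(claw=[0.0878,0.0878,0.0878,0.0878,0.0878], dp=[[0,0,0.02],[0,0,0.04],[0,0,0.06],[0,0,0.08],[0,0,0.084]], dr=[[0,0,0],[0,0,0],[0,0,0],[0,0,0],[0,0,0]])

```text
t: 2.78
ee_pos: [0.5496, -0.0602, 0.0259]
tcp_rot: [-0.0, 1.0, -0.0, -0.002]
ft_force: [-0.3, -0.1, -0.5]
finger_gap: 0.0876
grasp_force: 0.0
```

>>> servo_tool(claw=[0.07,0.06,0.05,0.045,0.045], dp=[[0,0,0],[0,0,0],[0,0,0],[0,0,0],[0,0,0]], dr=[[0,0,0],[0,0,0],[0,0,0],[0,0,0],[0,0,0]])

```text
t: 3.2
ee_pos: [0.5525, -0.0602, 0.0298]
tcp_rot: [0.0, 1.0, -0.0, 0.001]
ft_force: [-1.1, 1.8, 1.2]
finger_gap: 0.0577
grasp_force: 0.9
```

>>> servo_tool(claw=[0.045,0.045,0.045,0.045,0.045], dp=[[0,0,0],[0,0,0],[0,0,0],[0,0,-0.015],[0,0,-0.03]], dr=[[0,0,0],[0,0,0],[0,0,0],[0,0,0],[0,0,0]])

```text
t: 3.62
ee_pos: [0.5506, -0.06, 0.0583]
tcp_rot: [-0.0, 1.0, -0.0, -0.001]
ft_force: [0.3, -0.5, -3.0]
finger_gap: 0.0569
grasp_force: 30.0
```

>>> servo_tool(claw=[0.045,0.045,0.045,0.045,0.045], dp=[[-0.005,0.01,-0.02],[-0.012,0.04,-0.025],[-0.02,0.075,-0.025],[-0.028,0.11,-0.025],[-0.036,0.145,-0.025]], dr=[[0,0,0],[0,0,0],[0,0,0],[0,0,0],[0,0,0]])

```text
t: 4.03
ee_pos: [0.515, -0.2062, 0.0839]
tcp_rot: [0.0, 1.0, 0.0, 0.0]
ft_force: [-0.2, -0.7, -2.7]
finger_gap: 0.057
grasp_force: 30.0
```

>>> servo_tool(claw=[0.045,0.045,0.045,0.045,0.045], dp=[[-0.005,0.025,0],[-0.01,0.045,0],[-0.014,0.06,0],[-0.014,0.066,0],[-0.014,0.066,0]], dr=[[0,0,0],[0,0,0],[0,0,0],[0,0,0],[0,0,0]])

```text
t: 4.45
ee_pos: [0.5014, -0.2722, 0.0836]
tcp_rot: [0.0, 1.0, -0.001, 0.0]
ft_force: [0.0, 0.2, -2.4]
finger_gap: 0.0577
grasp_force: 30.0
```

```bash
python3 - <<'E'
from h import *
b=shot("scene","s1"); print(arm.sense()["ee_pos"])
find(["tub","coaster"],"scene")
cv2.imwrite("pics/c1.png",cv2.resize(b[100:300,130:350,::-1],None,fx=3,fy=3,interpolation=cv2.INTER_CUBIC))
E
```

```text
[ 0.50150753 -0.27116887  0.08353233]
scene spot tub 0.56 [ 0.634 -0.227  0.   ] {}
scene spot tub 0.54 [ 0.677  0.363 -0.002] {}
scene spot coaster 0.71 [ 0.503 -0.272 -0.002] {}
scene spot coaster 0.21 [ 0.52   0.522 -0.004] {}
```

View pics/c1.png

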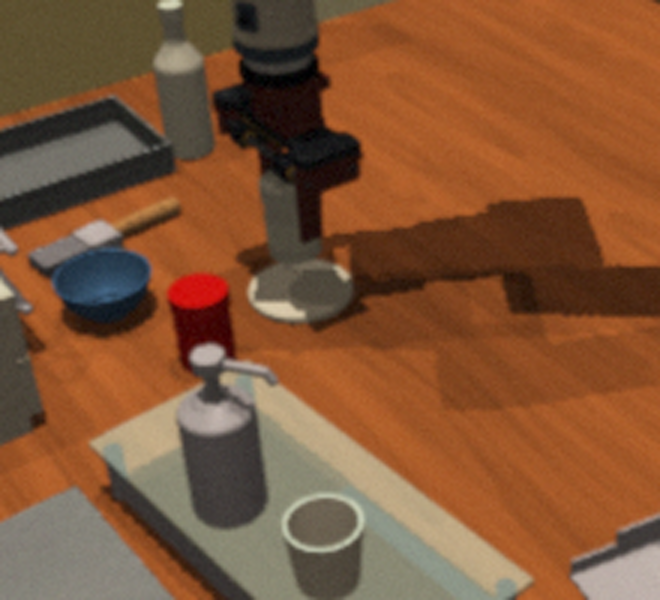

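The crop shows the tub upright in the fingers at (293,215), above the coaster at (302,290). Lowering it now.

>>> servo_tool(claw=[0.045,0.045,0.045,0.045,0.045], dp=[[0,0,0.015],[0,0,0.03],[0,0,0.038],[0,0,0.042],[0,0,0.045]], dr=[[0,0,0],[0,0,0],[0,0,0],[0,0,0],[0,0,0]])

```text
t: 5.02
ee_pos: [0.5017, -0.2703, 0.0382]
tcp_rot: [-0.0, 1.0, 0.0, -0.0]
ft_force: [-1.1, -0.5, -2.4]
finger_gap: 0.057
grasp_force: 30.0
```

>>> servo_tool(claw=[0.045,0.045,0.045], dp=[[0,0,0.001],[0,0,0.001],[0,0,0.001]], dr=[[0,0,0],[0,0,0],[0,0,0]])

```text
t: 5.27
ee_pos: [0.5021, -0.2713, 0.0382]
tcp_rot: [0.0, 1.0, 0.0, 0.0]
ft_force: [-0.4, -0.1, -2.4]
finger_gap: 0.0573
grasp_force: 30.0
```

>>> servo_tool(claw=[0.045,0.045,0.045], dp=[[0,0,0.0015],[0,0,0.0015],[0,0,0.0015]], dr=[[0,0,0],[0,0,0],[0,0,0]])

```text
t: 5.52
ee_pos: [0.5026, -0.2714, 0.0377]
tcp_rot: [0.0, 1.0, -0.0, 0.001]
ft_force: [-1.5, 3.7, 8.3]
finger_gap: 0.0567
grasp_force: 30.0
```

>>> servo_tool(claw=[0.045,0.045,0.045], dp=[[0,0,0.001],[0,0,0.001],[0,0,0.001]], dr=[[0,0,0],[0,0,0],[0,0,0]])

```text
t: 5.77
ee_pos: [0.5029, -0.2715, 0.0377]
tcp_rot: [0.001, 1.0, -0.0, 0.001]
ft_force: [-2.9, 5.0, 18.5]
finger_gap: 0.0575
grasp_force: 30.0
```

Contact. I'll back off a little, open slowly and rise.

>>> servo_tool(claw=[0.045,0.058,0.062,0.068,0.075], dp=[[0,0,-0.0015],[0,0,-0.0015],[0,0,-0.0015],[0,0,-0.0015],[0,0,-0.0015]], dr=[[0,0,0],[0,0,0],[0,0,0],[0,0,0],[0,0,0]])

```text
t: 6.18
ee_pos: [0.5017, -0.2713, 0.0366]
tcp_rot: [0.0, 1.0, -0.0, 0.0]
ft_force: [-0.1, 0.6, -0.1]
finger_gap: 0.0714
grasp_force: 0.0
```

>>> servo_tool(claw=[0.082,0.0878,0.0878,0.0878,0.0878], dp=[[0,0,0],[0,0,0],[0,0,0],[0,0,-0.01],[0,0,-0.03]], dr=[[0,0,0],[0,0,0],[0,0,0],[0,0,0],[0,0,0]])

```text
t: 6.6
ee_pos: [0.5001, -0.2703, 0.0654]
tcp_rot: [-0.001, 1.0, -0.0, -0.002]
ft_force: [-0.1, 0.1, 0.7]
finger_gap: 0.0876
grasp_force: 0.0
```

>>> servo_tool(claw=[0.0878,0.0878,0.0878,0.0878,0.0878], dp=[[0,0,-0.02],[0,0,-0.05],[0,0,-0.08],[0,0,-0.1],[-0.02,-0.03,-0.1]], dr=[[0,0,0],[0,0,0],[0,0,0],[0,0,0],[0,0,0]])

```text
t: 7.02
ee_pos: [0.4879, -0.246, 0.1727]
tcp_rot: [0.004, 1.0, -0.001, 0.006]
ft_force: [0.4, -0.2, 0.6]
finger_gap: 0.0876
grasp_force: 0.0
```

>>> servo_tool(claw=[0.08,0.08,0.08,0.07,0.06], dp=[[-0.008,-0.04,0],[-0.016,-0.08,0],[-0.024,-0.12,0],[-0.032,-0.16,0],[-0.04,-0.2,0]], dr=[[0,0,0],[0,0,0],[0,0,0],[0,0,0],[0,0,0]])

```text
t: 7.43
ee_pos: [0.4411, -0.0396, 0.1675]
tcp_rot: [0.0, 1.0, -0.001, 0.001]
ft_force: [0.1, -0.1, -0.3]
finger_gap: 0.0698
grasp_force: 0.0
```

>>> servo_tool(claw=[0.06,0.06,0.06,0.06,0.06], dp=[[-0.008,-0.04,0],[-0.016,-0.08,0],[-0.024,-0.12,0],[-0.032,-0.16,0],[-0.04,-0.2,0]], dr=[[0,0,0],[0,0,0],[0,0,0],[0,0,0],[0,0,0]])

```text
t: 7.85
ee_pos: [0.4011, 0.1607, 0.1676]
tcp_rot: [-0.0, 1.0, -0.0, 0.001]
ft_force: [1.1, 0.2, 0.0]
finger_gap: 0.06
grasp_force: 0.0
```

>>> servo_tool(claw=[0.06,0.06,0.06,0.06,0.06], dp=[[-0.008,-0.04,0],[-0.016,-0.08,0],[-0.023,-0.12,0.0],[-0.023,-0.129,0.02],[-0.023,-0.129,0.05]], dr=[[0,0,0.05],[0,0,0.1],[0,0,0.144],[0,0,0.144],[0,0,0.144]])

```text
t: 8.27
ee_pos: [0.3807, 0.2927, 0.1192]
tcp_rot: [-0.003, 0.998, -0.07, 0.003]
ft_force: [0.3, -0.0, -1.1]
finger_gap: 0.06
grasp_force: 0.0
```

```bash
python3 - <<'E'
from h import *
b=shot("top","t2"); a=shot("scene","s2"); s=arm.sense();print(s["ee_pos"],R.from_quat(s["tcp_rot"],scalar_first=True).as_matrix()[:,0],s["t"])
find(["dustpan","dustpan_grip","shelf","shelf_mouth"],"scene")
find(["tub","coaster","dustpan_grip","dustpan","shelf"],"top")
E
```

```text
[0.37626532 0.28717508 0.11428736] [ 0.98989621 -0.14172315 -0.00447633] 8.3667
scene spot dustpan 0.69 [0.504 0.268 0.003] {}
scene spot dustpan 0.62 [0.175 0.301 0.001] {}
scene spot dustpan_grip 0.89 [0.247 0.403 0.036] {}
scene spot dustpan_grip 0.64 [0.38  0.29  0.034] {}
scene spot dustpan_grip 0.24 [ 0.506 -0.271 -0.003] {}
scene spot shelf 0.9 [ 0.629  0.048 -0.004] {}
scene spot shelf_mouth 0.23 [ 0.505  0.268 -0.003] {}
top spot tub 0.87 [ 0.636 -0.228 -0.002] {}
top spot tub 0.61 [ 0.507 -0.271  0.013] {}
top spot coaster 0.86 [ 0.501 -0.271  0.001] {}
top spot dustpan_grip 0.56 [0.248 0.407 0.036] {}
top spot dustpan_grip 0.24 [ 0.621 -0.484 -0.006] {}
top spot dustpan 0.95 [ 0.5    0.27  -0.002] {}
```

View pics/s2.png

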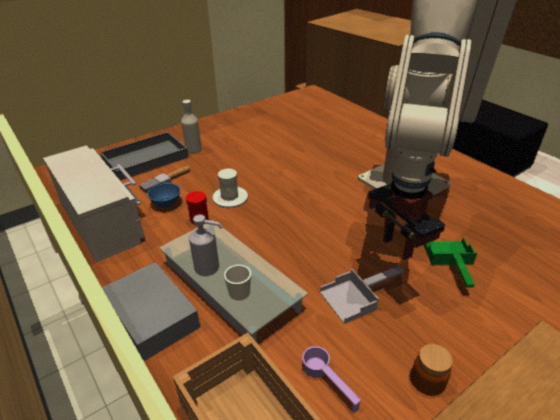

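The tub stands on the coaster at (229,187), and the open gripper is over the steel pan's handle at (385,280). I'll descend and grip.

>>> servo_tool(claw=[0.06,0.06,0.06,0.06,0.06], dp=[[0.001,-0.002,0.025],[0.001,-0.002,0.05],[0.001,-0.002,0.075],[0.001,-0.002,0.092],[0.001,-0.002,0.097]], dr=[[0,0,0.008],[0,0,0.008],[0,0,0.008],[0,0,0.008],[0,0,0.008]])

```text
t: 9.23
ee_pos: [0.3791, 0.2888, 0.0178]
tcp_rot: [0.001, 0.997, -0.076, -0.001]
ft_force: [-0.2, -1.1, -0.8]
finger_gap: 0.06
grasp_force: 0.0
```

>>> servo_tool(claw=[0.045,0.032,0.022,0.012,0.01], dp=[[0,0,0],[0,0,0],[0,0,0],[0,0,0],[0,0,0]], dr=[[0,0,0],[0,0,0],[0,0,0],[0,0,0],[0,0,0]])

```text
t: 9.65
ee_pos: [0.3807, 0.2902, 0.0207]
tcp_rot: [-0.001, 0.997, -0.076, 0.001]
ft_force: [-0.3, -0.1, 0.4]
finger_gap: 0.0302
grasp_force: 0.0
```

>>> servo_tool(claw=[0.01,0.01,0.01,0.01], dp=[[0,0,0],[0,0,0],[0,0,0],[0,0,0]], dr=[[0,0,0],[0,0,0],[0,0,0],[0,0,0]])

```text
t: 9.98
ee_pos: [0.3801, 0.2899, 0.0199]
tcp_rot: [-0.0, 0.997, -0.076, 0.0]
ft_force: [-0.8, 1.6, 1.9]
finger_gap: 0.0196
grasp_force: 29.7
```

>>> servo_tool(claw=[0.01,0.01,0.01,0.01,0.01], dp=[[0.003,0.012,-0.001],[0.008,0.032,-0.001],[0.015,0.06,-0.001],[0.022,0.09,-0.001],[0.03,0.12,-0.001]], dr=[[0,0,0],[0,0,0],[0,0,0],[0,0,0],[0,0,0]])

```text
t: 10.4
ee_pos: [0.3909, 0.165, 0.0205]
tcp_rot: [0.0, 0.997, -0.075, -0.0]
ft_force: [0.7, 0.7, -0.3]
finger_gap: 0.0195
grasp_force: 29.9
```

>>> servo_tool(claw=[0.01,0.01,0.01,0.01,0.01], dp=[[0.006,0.025,0],[0.012,0.05,0],[0.018,0.075,0],[0.024,0.1,0],[0.03,0.12,0]], dr=[[0,0,0],[0,0,0],[0,0,0],[0,0,0],[0,0,0]])

```text
t: 10.82
ee_pos: [0.402, 0.0414, 0.0206]
tcp_rot: [0.0, 0.997, -0.076, -0.001]
ft_force: [-0.0, 0.5, -0.8]
finger_gap: 0.0201
grasp_force: 29.9
```

>>> servo_tool(claw=[0.01,0.01,0.01,0.01,0.01], dp=[[0.005,0.025,0],[0.01,0.05,0],[0.02,0.075,0],[0.03,0.095,0],[0.035,0.106,0]], dr=[[0,0,-0.05],[0,0,-0.1],[0,0,-0.15],[0,0,-0.2],[0,0,-0.252]])

```text
t: 11.23
ee_pos: [0.4217, -0.0692, 0.0207]
tcp_rot: [0.0, 0.999, 0.05, 0.0]
ft_force: [0.2, 0.8, -1.8]
finger_gap: 0.0197
grasp_force: 29.9
```

```bash
python3 - <<'E'
from h import *
a=shot("scene","s3");b=shot("top","t3"); s=arm.sense();print(s["ee_pos"],R.from_quat(s["tcp_rot"],scalar_first=True).as_matrix()[:,0],s["t"],s["ft_force"])
for c in("scene","top"): find(["dustpan","shelf"],c)
S=np.array([.626,.049,0]);r=R.from_euler('z',.1)
for n,p in dict(rail=[0,-.028,.018],glFR=[-.01,-.185,.06],glFL=[-.01,.185,.06],glBR=[.156,-.185,.06],pk=[.006,-.17,0],m=[0,-.095,0]).items(): print(n,(pix("scene",S+r.apply(p))-[140,190])*4)
cv2.imwrite("pics/c3.png",cv2.resize(a[190:340,140:340,::-1],None,fx=4,fy=4,interpolation=cv2.INTER_CUBIC))
E
```

```text
[ 0.4217394  -0.06855914  0.02065874] [9.95283411e-01 9.70084039e-02 5.49688930e-04] 11.3333 [-0.25637171  0.11795022 -1.74057572]
scene spot dustpan 0.71 [ 0.547 -0.057 -0.005] {}
scene spot dustpan 0.59 [ 0.178  0.303 -0.003] {}
scene spot shelf 0.78 [ 0.629  0.048 -0.004] {}
scene spot shelf 0.28 [ 0.681  0.364 -0.   ] {}
top spot dustpan 0.84 [ 0.546 -0.055 -0.001] {}
top spot dustpan 0.79 [ 0.174  0.307 -0.   ] {}
top spot dustpan 0.61 [ 0.501 -0.268  0.003] {}
top spot shelf 0.91 [ 0.628  0.052 -0.003] {}
rail [426.  279.2]
glFR [291.2 112.4]
glFL [670.8 406.8]
glBR [ 76.4 221.2]
pk [293.6 199.2]
m [365.6 248.4]
```

View pics/c3.png

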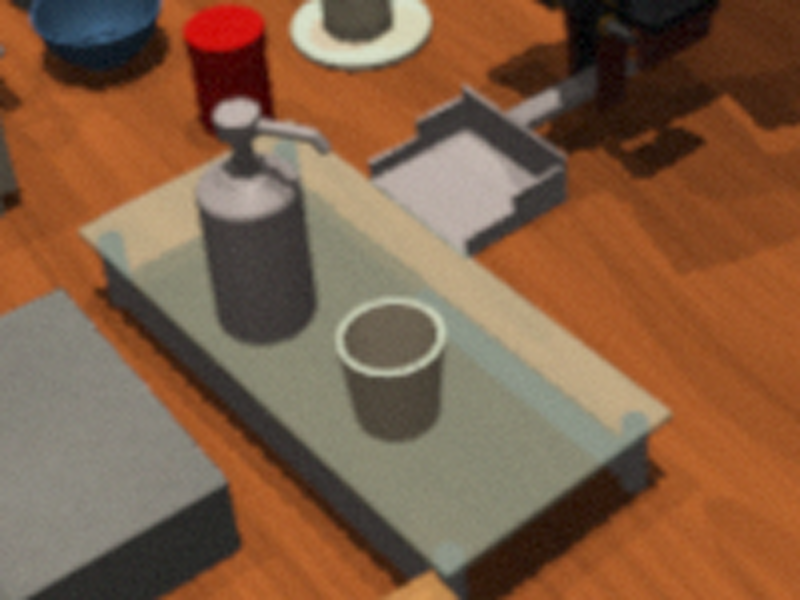

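The crop shows the steel pan square in front of the open end: lip from (375,170) to (465,250), rail end near (410,285). It is lined up, so I'll slide it in.

>>> servo_tool(claw=[0.01,0.01,0.01,0.01,0.01], dp=[[0.012,0,0],[0.03,-0.001,0],[0.048,-0.001,0],[0.066,-0.001,0],[0.08,-0.001,0]], dr=[[0,0,0],[0,0,0],[0,0,0],[0,0,0],[0,0,0]])

```text
t: 11.95
ee_pos: [0.5032, -0.0565, 0.0208]
tcp_rot: [0.0, 0.999, 0.05, 0.001]
ft_force: [0.3, 0.5, -1.1]
finger_gap: 0.0197
grasp_force: 29.9
```

>>> servo_tool(claw=[0.01,0.01,0.01,0.01,0.01], dp=[[0.016,0,0],[0.034,0,0],[0.052,0,0],[0.07,0,0],[0.082,0,0]], dr=[[0,0,0],[0,0,0],[0,0,0],[0,0,0],[0,0,0]])

```text
t: 12.37
ee_pos: [0.585, -0.0481, 0.0208]
tcp_rot: [0.0, 0.999, 0.051, 0.001]
ft_force: [0.2, 0.4, -0.7]
finger_gap: 0.0198
grasp_force: 29.9
```

```bash
python3 - <<'E'
from h import *
a=shot("scene","s4");b=shot("top","t4"); s=arm.sense();print(s["ee_pos"],R.from_quat(s["tcp_rot"],scalar_first=True).as_matrix()[:,0],s["t"],s["ft_force"])
for c in("scene","top"): find(["dustpan","shelf"],c)
cv2.imwrite("pics/c4.png",np.hstack([cv2.resize(a[170:320,150:290,::-1],None,fx=2.8,fy=2.8,interpolation=cv2.INTER_CUBIC),cv2.resize(b[100:250,210:350,::-1],None,fx=2.8,fy=2.8,interpolation=cv2.INTER_CUBIC)]))
E
```

```text
[ 0.5852218  -0.04824629  0.02080479] [0.99485812 0.10125031 0.00238739] 12.4667 [ 0.74311332 -0.47811127 -1.39446613]
scene spot dustpan 0.77 [ 0.175  0.302 -0.001] {}
scene spot shelf 0.57 [ 0.629  0.049 -0.003] {}
top spot dustpan 0.64 [0.174 0.306 0.001] {}
top spot shelf 0.72 [ 0.623  0.051 -0.003] {}
```

View pics/c4.png

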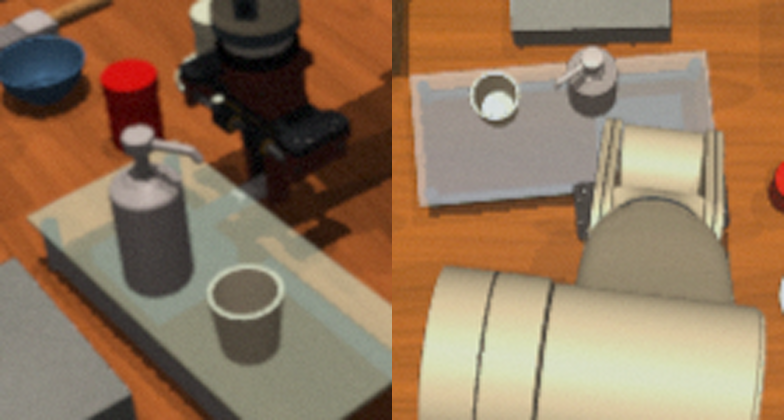

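```bash
python3 - <<'E'
from h import *
S=np.array([.627,.049,0]);r=R.from_euler('z',.1).inv()
for z in(.2,.25,.3,.35): print(z,r.apply(ray("top",284.3,143,z)-S).round(3))
print("nozzle",r.apply(ray("top",270,130.5,.2)-S).round(3), r.apply(ray("top",281,119,.21)-S).round(3))
find(["dispenser"],"top")
E
```

```text
0.2 [ 0.038 -0.04   0.2  ]
0.25 [ 0.025 -0.039  0.25 ]
0.3 [ 0.012 -0.037  0.3  ]
0.35 [-0.001 -0.036  0.35 ]
nozzle [0.082 0.002 0.2  ] [ 0.113 -0.036  0.21 ]
top spot dispenser 0.96 [0.738 0.024 0.059] {}
```

The pan's tray is under the glass, with the handle at (245,195) in the left half, and the wrist is clear of the dispenser. Shifting sideways.

>>> servo_tool(claw=[0.01,0.01,0.01,0.01,0.01], dp=[[0,-0.008,0],[0,-0.02,0],[0,-0.034,0],[0,-0.048,0],[0,-0.06,0]], dr=[[0,0,0],[0,0,0],[0,0,0],[0,0,0],[0,0,0]])

```text
t: 13.13
ee_pos: [0.5761, 0.0121, 0.0207]
tcp_rot: [-0.0, 0.999, 0.05, -0.0]
ft_force: [-0.2, -0.3, -1.6]
finger_gap: 0.0198
grasp_force: 29.9
```

>>> servo_tool(claw=[0.01,0.01,0.01,0.01,0.01], dp=[[0,-0.014,0],[0,-0.03,0],[0,-0.046,0],[0,-0.06,0],[0,-0.07,0]], dr=[[0,0,0],[0,0,0],[0,0,0],[0,0,0],[0,0,0]])

```text
t: 13.55
ee_pos: [0.5693, 0.0819, 0.0207]
tcp_rot: [-0.0, 0.999, 0.051, -0.0]
ft_force: [1.2, -0.9, -1.1]
finger_gap: 0.0199
grasp_force: 29.9
```

>>> servo_tool(claw=[0.01,0.01,0.01,0.01,0.01], dp=[[0,-0.01,0],[0,-0.018,0],[0,-0.02,0],[0,-0.02,0],[0,-0.02,0]], dr=[[0,0,0],[0,0,0],[0,0,0],[0,0,0],[0,0,0]])

```text
t: 13.97
ee_pos: [0.5677, 0.0996, 0.0207]
tcp_rot: [0.0, 0.999, 0.05, -0.0]
ft_force: [0.1, -0.2, -1.3]
finger_gap: 0.0198
grasp_force: 29.9
```

>>> servo_tool(claw=[0.01,0.018,0.024,0.034,0.045], dp=[[0,0,0.001],[0,0,0.001],[0,0,0.001],[0,0,0.001],[0,0,0.001]], dr=[[0,0,0],[0,0,0],[0,0,0],[0,0,0],[0,0,0]])

```text
t: 14.38
ee_pos: [0.5679, 0.0994, 0.0197]
tcp_rot: [0.0, 0.999, 0.05, 0.0]
ft_force: [0.3, 0.5, -0.0]
finger_gap: 0.0337
grasp_force: 0.0
```

>>> servo_tool(claw=[0.055,0.06,0.06,0.06,0.06], dp=[[0,0,0],[0,0,0],[0,0,-0.01],[0,0,-0.03],[0,0,-0.06]], dr=[[0,0,0],[0,0,0],[0,0,0],[0,0,0],[0,0,0]])

```text
t: 14.8
ee_pos: [0.5658, 0.0994, 0.0788]
tcp_rot: [0.0, 0.999, 0.05, -0.002]
ft_force: [-0.1, 0.7, -0.5]
finger_gap: 0.0597
grasp_force: 0.0
```

>>> servo_tool(claw=[0.06,0.06,0.06,0.06,0.06], dp=[[-0.01,0,-0.03],[-0.03,0,-0.06],[-0.06,0,-0.09],[-0.09,0,-0.11],[-0.12,0,-0.12]], dr=[[0,0,0],[0,0,0],[0,0,0],[0,0,0],[0,0,0]])

```text
t: 15.22
ee_pos: [0.4483, 0.0879, 0.2028]
tcp_rot: [-0.0, 0.999, 0.05, 0.002]
ft_force: [-0.4, -0.1, 1.1]
finger_gap: 0.0603
grasp_force: 0.0
```

```bash
python3 - <<'E'
from h import *
a=shot("scene","s5");b=shot("top","t5"); print(arm.sense()["t"])
for c in("scene","top"): find(["dustpan","dustpan_grip","shelf","tub","coaster"],c)
cv2.imwrite("pics/c5.png",np.hstack([cv2.resize(a[170:350,150:320,::-1],None,fx=2.35,fy=2.35,interpolation=cv2.INTER_CUBIC),cv2.resize(b[80:260,210:380,::-1],None,fx=2.35,fy=2.35,interpolation=cv2.INTER_CUBIC)]))
E
```

```text
15.3167
scene spot dustpan 0.92 [ 0.176  0.303 -0.001] {}
scene spot dustpan 0.6 [0.567 0.1   0.033] {}
scene spot dustpan_grip 0.8 [0.244 0.403 0.036] {}
scene spot dustpan_grip 0.7 [0.566 0.103 0.031] {}
scene spot shelf 0.74 [ 0.63   0.049 -0.   ] {}
scene spot tub 0.81 [ 0.509 -0.271  0.005] {}
scene spot tub 0.72 [ 0.632 -0.227  0.001] {}
scene spot coaster 0.69 [ 0.504 -0.272 -0.004] {}
scene spot coaster 0.21 [ 0.68   0.368 -0.005] {}
top spot dustpan 0.73 [0.174 0.308 0.002] {}
top spot dustpan 0.18 [ 0.618 -0.485 -0.005] {}
top spot dustpan_grip 0.74 [0.247 0.406 0.035] {}
top spot dustpan_grip 0.39 [0.566 0.099 0.034] {}
top spot dustpan_grip 0.32 [ 0.681  0.358 -0.002] {}
top spot shelf 0.58 [ 0.626  0.053 -0.002] {}
top spot tub 0.86 [ 0.633 -0.229 -0.002] {}
top spot tub 0.83 [ 0.506 -0.267  0.011] {}
top spot coaster 0.94 [ 0.502 -0.268  0.003] {}
```

View pics/c5.png

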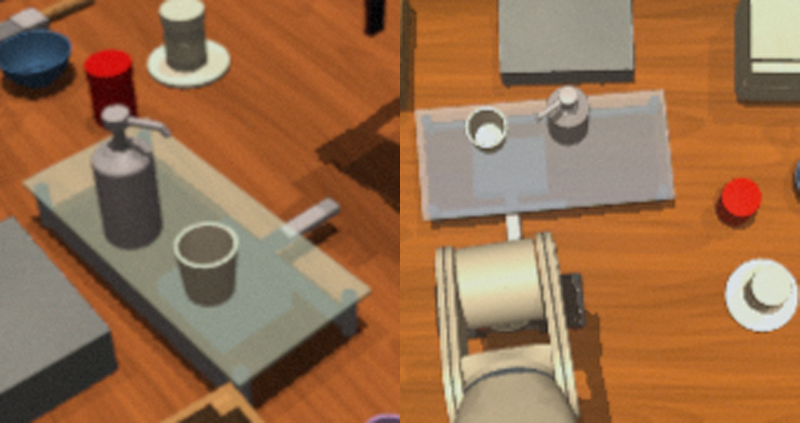

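The top view shows the tray at (510,165), square under the glass behind the rail, with its handle at (513,228) out over it. The tub stands inside the coaster at (765,290), and the dispenser and cup have not moved.

```bash
python3 -c "
from cell import arm
print(arm.sign_off())"
```

```text
the job is handed in; nothing more can be done
None
```

The job is handed in at about 15 s of the 69 s allowed: the white tub stands on the coaster, and the steel dustpan lies flat and square under the glass behind the rail, its handle out over it and the gripper clear.

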